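# Roll a seal bar flush in a deep frame channel

### The arm

A 6-joint arm with a two-finger parallel gripper is mounted at the origin on a cart in front of the work surface, level with it; the furniture and walls round the work are solid. World frame = base frame: x ahead of the robot, y to its left, z up, the work surface at z = 0. Lengths are in m, angles in rad, forces in N, time in s.
With the tool pointing down it reaches from about 0.375 to 0.9 m from the base axis. Payload 3.1 kg.
Tool frame: the origin (TCP) lies at the very end of the fingers, on their centre line; the grasp point (between the pads) lies 19 mm behind it; z points along the fingers, y is the direction in which the jaws open and shut (so a half turn about z gives the same grasp; the last joint's range is limited). The gripper opens to 85 mm and grips with 20 to 120 N. Pads are 22 mm wide; open, the fingers measure 114 mm over their backs; the gripper's body (76 mm by 85 mm) begins 54 mm behind the grasp point. The pads swing forward as they close: fully open they stand 13 mm farther back than shut.
Start: joints at [-1.405, 0.527, 1.433, -0, 1.181, -0.178], TCP at [0.211, -0.588, 0.231] pointing down, gripper open.
Joint ranges: [-3.08, 3.08], [-0.75, 2.2], [0.22, 2.44], [-1.43, 4.57], [0, 2.65], [-2.85, 2.85]. Speed limits (rad/s): [2.79, 2.79, 3.14, 3.14, 3.14, 3.14].

### API

Orientations are given as a unit quaternion [x, y, z, w].
In Python, from station import manip gives the robot as it stands.
- The arm moves only by the tool send_rows, never from a script. Its argument "motion" is a list of rows, each an object with "gripper": the finger opening in mm, from 0 to 85.4; "travel": the shift along the tool's x, y, z in mm, a list of three; "rotation": the turn, a rotation vector about the tool's x, y, z in degrees, a list of three. In form: [{"gripper": gripper, "travel": [x, y, z], "rotation": [ax, ay, az]}, ...]. A call has 1 to 12 rows; each row shifts and turns the commanded pose from where the row before left it, along the tool's axes as they then stand; what a row does not reach is not made up. A row lasts 1/12 s, in which the tool goes at most 41.7 mm and 7.16 degrees, less where a joint would pass 70% of its speed; a pose out of reach is approached as far as the arm can. A call is refused whole if a number of a shift passes 41.7 or a number of a turn 7.16, either way. A call with a gripper value outside its range is refused whole. The fingers move at their own pace and stop on an object; "newtons" is the grip in N (left out, the last holds). Time passes only in rows, so rows that do not move let the fingers close. It gives the time, the measured TCP pose, the force and the opening at its end, in the units of the state.
- manip.sense(): the state, without advancing time (a new reading comes with each control period).
- manip.snapshot(name): name is "side" or "top" or "wrist"; returns the picture (384x512x3 uint8, red, green, blue); there is no depth.
- manip.calibration(name): a dict with "fx", "fy", "cx", "cy" (pixels), "k1" (the pictures are not rectified: a ray, as slopes to the right and down, at radius r is drawn at 1 + k1 r^2 times it, then the intrinsics apply), "cam_to_world" (4x4, takes a point from camera to world coordinates). Camera axes: x right, y down, z forward; pixel columns grow to the right and rows downward; lengths in m; the calibration is good to about 2 mm. A picture is of the moment at which its call begins: read the wrist's pose just before it. calibration takes no time and is no camera call; for the wrist camera it gives the pose at the moment of the call.
- manip.sign_off(): hands the job in, once; it reports no verdict.
The state is a dict: "t": time; "q": joint angles; "qd": joint speeds; "tau": joint torques, N m; "tcp_pos": TCP position; "tool_rot": TCP orientation; "force": force on the tool from outside, world axes, zero at the start; "ft_torque": the same for the moment, N m; "finger_gap": opening from 0.0 (shut) to 1.0 (fully open).
Only numpy, scipy, OpenCV 4.12 (cv2) and the standard library are available. Lean on these libraries where they do the work, as an engineer would, in place of code of your own. Each camera call takes 0.05 s, during which the arm holds its last target. There are 200 camera calls.

### The job

Lift the hand roller out of its parking dock and stand it on the open bench, then take it again with the fingers at the two ends of its handle so that they fit down inside the deep channel of the metal frame. Roll it with firm pressure (about 20 N, never more than 50 N) along the seal bar at the bottom of the channel until all five pieces of the bar are pressed fully home, then stand the roller upright on the open bench again, clear of frame and dock, and let go, without pressing on the frame or seal with the gripper itself and without shifting the other things on the bench.

Things in the scene. Friction and masses are not known exactly. Their poses are not given: they have to be found in the camera images.
- roller_grip (a point): Centre of the black block handle of the hand roller: 52 mm along x (rolling direction), 36 mm along y, 36 mm tall. A steel deck 60 x 36 mm lies under it, its top 18 mm below this point. The roller is the same turned half round about z. On a flat surface this point stands 61 mm high. Starts in the dock, x along the dock's x.
- roller: The same roller; origin at the centre of its underside, axes as the handle. It stands by itself on four feet, x = +-21 to 30 mm, y = +-14 to 18 mm, at z = 0; they straddle the seal bar. The wheel's lowest point is 3 mm above the feet, 58 mm below the handle's centre, so on a bench it does not touch. 0.31 kg, varies by 25 percent.
- wheel (a joint): Turn of the roller's rubber wheel (diameter 32 mm, 23 mm wide, axis along the roller's y, centred 42 mm below the handle's centre), rad, 0 at the start, either sign; 1 rad for each 16 mm rolled.
- dock: Grey parking dock fixed to the bench; origin centre of the underside. The roller stands on its plate (90 x 70 mm, 6 mm thick) between upright end walls at x = +-34 to 42 mm, tops z = 80 mm, and kerbs at y = +-21.5 to 25.5 mm, tops z = 11 mm. No room for fingers at the handle's ends: grasp across y, lift straight up.
- frame: Aluminium frame fixed to the bench; origin centre of the underside. Base 210 x 100 x 6 mm; along x a deep channel, open above and at the ends: walls 190 mm long, inner faces y = +-25 mm, outer +-33 mm, tops z = 100 mm. No room for fingers at the handle's sides: hold the roller by its handle's ends, its x along the frame's x (either way).
- seal_mid (a point): Middle of the channel floor of the frame (its z = 6 mm), axes as the frame. Above it lies the seal bar along x, 22 mm wide, 150 mm long, five pieces of 30 mm, on a shimmed bed: the top of a fully seated piece lies 22 to 36 mm above the bench, the same for all five, different each time and not reported: find it by touch.
- seal0 (a joint): How far the seal piece at x = -60 mm of the frame stands proud of its seated height, m: 0 = fully home, at the start 0.003 to 0.0045. It slides straight down with about 12 N of friction to a hard stop and stays where it is left.
- seal1 (a joint): How far the seal piece at x = -30 mm of the frame stands proud of its seated height, m: 0 = fully home, at the start 0.003 to 0.0045. It slides straight down with about 12 N of friction to a hard stop and stays where it is left.
- seal2 (a joint): How far the seal piece at x = 0 mm of the frame stands proud of its seated height, m: 0 = fully home, at the start 0.003 to 0.0045. It slides straight down with about 12 N of friction to a hard stop and stays where it is left.
- seal3 (a joint): How far the seal piece at x = 30 mm of the frame stands proud of its seated height, m: 0 = fully home, at the start 0.003 to 0.0045. It slides straight down with about 12 N of friction to a hard stop and stays where it is left.
- seal4 (a joint): How far the seal piece at x = 60 mm of the frame stands proud of its seated height, m: 0 = fully home, at the start 0.003 to 0.0045. It slides straight down with about 12 N of friction to a hard stop and stays where it is left.
- bottle: Brown bottle, diameter 49 mm, 101 mm tall, a bystander to be left alone. Origin: centre of its underside.
- calculator: Pocket calculator lying flat, 66 x 105 x 13 mm, a bystander to be left alone. Origin: centre of its underside.
- timer: White bench timer, 66 x 62 x 17 mm, a bystander to be left alone. Origin: centre of its underside.
- beaker: Clear beaker, diameter 52 mm, 68 mm tall, a bystander to be left alone. Origin: centre of its underside.
There are look-alikes about, which are no part of the job. What is shaped like the roller but green or orange is not meant.

How it is judged:
By the outcome, as a careful person would: the job done as asked, in the order asked, and still so for the second after the job is handed in, with the robot touching nothing.
It also fails if it takes over 72 s, if anything falls off the work surface, if the arm or the gripper's body presses on something with over 40 N, if the wrist force passes 120 N, or if a joint passes its speed limit or range.

## Working session

There is one attempt and no reset: what is moved stays moved. The work goes in short steps, Python scripts to look and compute and a tool call to move; the robot and the scene stay as the last step left them, time stands still between calls to the robot, and variables do not carry over. Pictures are saved under pics/ and viewed, about 8 in all and at most 12, crops included, and the job is handed in when it is done.

Besides the shell and the picture viewer there is one more tool, called after "Request:" by a JSON object that holds its "method" and its "body". send_rows: Moves the arm, as the interface text tells. Its arguments: {"type":"object","properties":{"motion":{"type":"array","items":{"type":"object","properties":{"gripper":{"type":"number"},"travel":{"type":"array","items":{"type":"number"}},"rotation":{"type":"array","items":{"type":"number"}}}}},"newtons":{"type":"number"}},"required":["motion"]}

```bash
mkdir -p pics; ls
cat > h.py <<'E'
import numpy as np, cv2
from station import manip
def ray(c,u,v):
    K=np.array([[c['fx'],0,c['cx']],[0,c['fy'],c['cy']],[0,0,1.]])
    d=np.array([(u-c['cx'])/c['fx'],(v-c['cy'])/c['fy']]); s=d.copy()
    for _ in range(20): s=d/(1+c['k1']*(s@s))
    T=np.array(c['cam_to_world']); return T[:3,3],T[:3,:3]@np.array([s[0],s[1],1])
def onz(c,u,v,z):
    o,d=ray(c,u,v); return o+d*(z-o[2])/d[2]
def proj(c,p):
    T=np.array(c['cam_to_world']); q=T[:3,:3].T@(np.array(p)-T[:3,3]); s=q[:2]/q[2]; s=s*(1+c['k1']*(s@s))
    return s*[c['fx'],c['fy']]+[c['cx'],c['cy']]
E
python3 - <<'E'
from h import *
print(manip.sense())
for n in ['top','side','wrist']:
    c=manip.calibration(n); print(n,c)
    im=manip.snapshot(n)[...,::-1]; cv2.imwrite(f'pics/{n}0.png',im)
a=[cv2.imread(f'pics/{n}0.png') for n in ['top','side']]
cv2.imwrite('pics/t0x.png',cv2.resize(a[0],(800,600)))
E
```

```text
pics
{'t': 0.0, 'q': array([-1.40449038e+00,  5.28447732e-01,  1.43388661e+00, -2.29808491e-05,
        1.18142292e+00, -1.78492689e-01]), 'qd': array([ 0.00147759,  0.00096655, -0.00016468,  0.00091412,  0.00035616,
        0.00073929]), 'tau': array([ 1.69234554e-03, -4.42347801e+01, -1.78023165e+01, -2.28951385e-04,
        8.41343834e-03,  2.55350834e-06]), 'tcp_pos': array([ 0.21116026, -0.58748918,  0.23034995]), 'tool_rot': array([ 9.85174681e-01,  1.71550798e-01, -4.03055628e-06, -1.08235054e-03]), 'force': array([-0.72233377, -0.38382026, -0.25674647]), 'ft_torque': array([-0.0025203 , -0.00420219,  0.01671411]), 'finger_gap': 0.9984685679659919}
top {'fx': 485.0134546707495, 'fy': 485.0134546707495, 'cx': 254.81203616659297, 'cy': 188.28553919896376, 'k1': 0.05419252916295757, 'cam_to_world': array([[-0.01671105, -0.99308324,  0.11621713,  0.29314588],
       [-0.9998193 ,  0.01765046,  0.00705867,  0.18534114],
       [-0.00906114, -0.11607817, -0.99319875,  1.26040416],
       [ 0.        ,  0.        ,  0.        ,  1.        ]])}
side {'fx': 444.52322172375494, 'fy': 444.52322172375494, 'cx': 251.68229428712584, 'cy': 198.85643628716434, 'k1': -0.1792706301446435, 'cam_to_world': array([[-0.98864147, -0.08333396,  0.12507399,  0.29780703],
       [-0.14949695,  0.63082512, -0.76138711,  1.13127909],
       [-0.01545041, -0.77143704, -0.63611805,  0.882436  ],
       [ 0.        ,  0.        ,  0.        ,  1.        ]])}
wrist {'fx': 333.2105680186644, 'fy': 333.2105680186644, 'cx': 253.52224536896742, 'cy': 191.02246281637588, 'k1': -0.09591169620939427, 'cam_to_world': array([[ 0.33755789, -0.9061133 , -0.25497717,  0.27533334],
       [-0.94130162, -0.32563712, -0.08894784, -0.56616639],
       [-0.00243321,  0.27003547, -0.9628473 ,  0.37279098],
       [ 0.        ,  0.        ,  0.        ,  1.        ]])}
```

View pics/t0x.png

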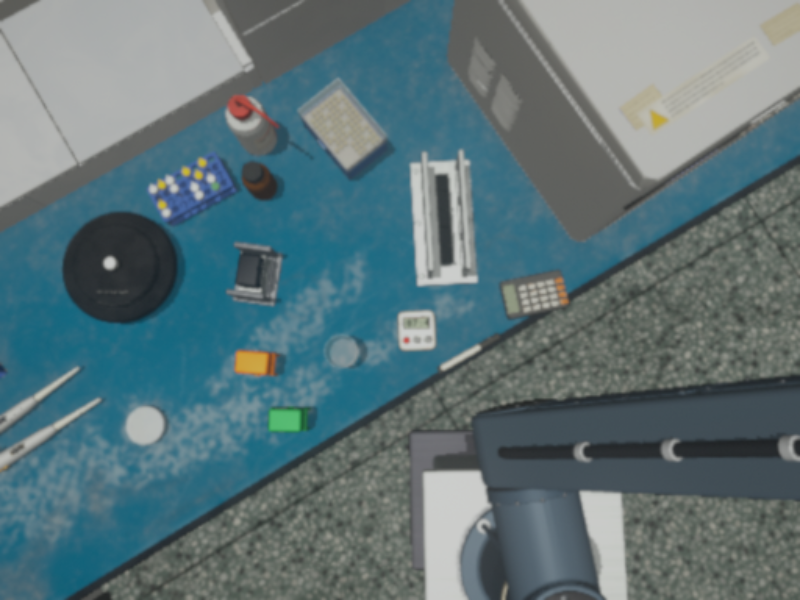

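View pics/side0.png

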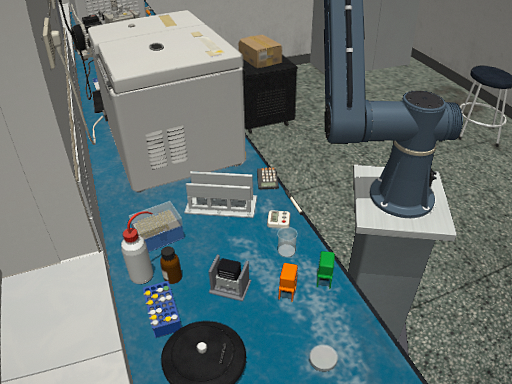

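The top view shows the dock with the black-handled roller near (255,273)/1.5625, the frame near (445,222)/1.5625, and the green and orange decoys, beaker and timer nearer the robot. The side view confirms this, and a tall centrifuge stands beyond the frame.

Run:
```python
from h import *
c=manip.calibration('top'); s=1.5625
for n,u,v,z in [('handle',250,270,.085),('dockTL',238,245,.08),('dockTR',280,250,.08),('dockBL',229,294,.08),('dockBR',276,302,.08),('frame',444,222,.006),('fTL',410,163,.006),('fTR',470,160,.006),('fBL',418,286,.006),('fBR',477,283,.006),('wallLt',425,153,.1),('wallLb',435,277,.1),('wallRt',462,152,.1),('wallRb',470,276,.1),('beaker',345,350,.03),('timer',417,330,.017),('calc',535,295,.013),('bottle',258,180,.05),('orange',255,363,.06),('green',288,420,.06),('tray',343,127,.03),('edge1',430,385,0),('edge2',250,490,0),('cent',578,238,0),('centL',450,60,.0)]:
    print(n,onz(c,u/s,v/s,z).round(3))
```

```text
handle [0.473 0.425 0.085]
dockTL [0.514 0.445 0.08 ]
dockTR [0.505 0.379 0.08 ]
dockBL [0.436 0.459 0.08 ]
dockBR [0.422 0.385 0.08 ]
frame [0.561 0.115 0.006]
fTL [0.664 0.17  0.006]
fTR [0.667 0.069 0.006]
fBL [0.453 0.161 0.006]
fBR [0.456 0.063 0.006]
wallLt [0.652 0.148 0.1  ]
wallLb [0.455 0.136 0.1  ]
wallRt [0.652 0.089 0.1  ]
wallRb [0.455 0.082 0.1  ]
beaker [0.348 0.282 0.03 ]
timer [0.379 0.164 0.017]
calc [ 0.434 -0.032  0.013]
bottle [0.627 0.42  0.05 ]
orange [0.328 0.421 0.06 ]
green [0.239 0.369 0.06 ]
tray [0.721 0.282 0.03 ]
edge1 [0.289 0.144 0.   ]
edge2 [0.126 0.44  0.   ]
cent [ 0.53  -0.109  0.   ]
centL [0.846 0.098 0.   ]
```

Request:
{"method": "send_rows", "body": {"motion": [{"gripper": 85, "travel": [23.6, -30.6, 0]}, {"gripper": 85, "travel": [23.6, -30.6, 0]}, {"gripper": 85, "travel": [23.6, -30.6, 0]}, {"gripper": 85, "travel": [23.6, -30.6, 0]}, {"gripper": 85, "travel": [23.6, -30.6, 0]}, {"gripper": 85, "travel": [23.6, -30.6, 0]}, {"gripper": 85, "travel": [23.6, -30.6, 0]}, {"gripper": 85, "travel": [23.6, -30.6, 0]}, {"gripper": 85, "travel": [23.6, -30.6, 0]}, {"gripper": 85, "travel": [23.6, -30.6, 0]}, {"gripper": 85, "travel": [23.6, -30.6, 0]}, {"gripper": 85, "travel": [23.6, -30.6, 0]}]}}

```text
validation failed for argument at $.mo...
```

Request:
{"method": "send_rows", "body": {"motion": [{"gripper": 85, "travel": [23.6, -30.6, 0]}, {"gripper": 85, "travel": [23.6, -30.6, 0]}, {"gripper": 85, "travel": [23.6, -30.6, 0]}, {"gripper": 85, "travel": [23.6, -30.6, 0]}, {"gripper": 85, "travel": [32.4, -11.3, 0]}, {"gripper": 85, "travel": [32.4, -11.3, 0]}, {"gripper": 85, "travel": [32.4, -11.3, 0]}, {"gripper": 85, "travel": [32.4, -11.3, 0]}, {"gripper": 85, "travel": [32.4, -11.3, 0]}, {"gripper": 85, "travel": [32.4, -11.3, 0]}, {"gripper": 85, "travel": [0, 0, 0]}, {"gripper": 85, "travel": [0, 0, 0]}]}}

```text
validation failed for argument at $.mo...
```

Run:
```python
from h import *
import pickle
c=manip.calibration('wrist'); im=manip.snapshot('wrist')[...,::-1]; s=manip.sense()
print(s['t'],s['tcp_pos'],s['tool_rot'],s['force'])
pickle.dump((c,im),open('w1.pkl','wb')); cv2.imwrite('pics/w1.png',cv2.resize(im,(768,576),interpolation=cv2.INTER_CUBIC))
```

```text
0.2 [ 0.2112129  -0.58774723  0.23069541] [ 9.85178089e-01  1.71533247e-01  1.79989541e-05 -6.91454213e-04] [-0.16625931 -0.5907515   0.35511128]
```

View pics/w1.png

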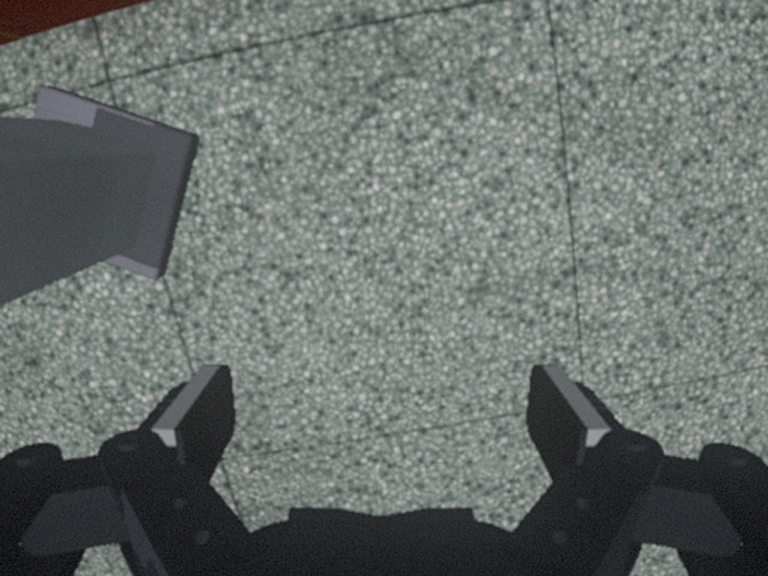

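The picture shows only floor and the fingers, because the moves were refused (no "rotation" given). I'll resend them with a rotation.

Request:
{"method": "send_rows", "body": {"motion": [{"gripper": 85, "travel": [23.6, -30.6, 0], "rotation": [0, 0, 0]}, {"gripper": 85, "travel": [23.6, -30.6, 0], "rotation": [0, 0, 0]}, {"gripper": 85, "travel": [23.6, -30.6, 0], "rotation": [0, 0, 0]}, {"gripper": 85, "travel": [23.6, -30.6, 0], "rotation": [0, 0, 0]}, {"gripper": 85, "travel": [23.6, -30.6, 0], "rotation": [0, 0, 0]}, {"gripper": 85, "travel": [23.6, -30.6, 0], "rotation": [0, 0, 0]}, {"gripper": 85, "travel": [23.6, -30.6, 0], "rotation": [0, 0, 0]}, {"gripper": 85, "travel": [23.6, -30.6, 0], "rotation": [0, 0, 0]}, {"gripper": 85, "travel": [23.6, -30.6, 0], "rotation": [0, 0, 0]}, {"gripper": 85, "travel": [23.6, -30.6, 0], "rotation": [0, 0, 0]}, {"gripper": 85, "travel": [23.6, -30.6, 0], "rotation": [0, 0, 0]}, {"gripper": 85, "travel": [23.6, -30.6, 0], "rotation": [0, 0, 0]}]}}

```text
t: 1.2
tcp_pos: [0.3538, -0.1451, 0.2315]
tool_rot: [0.985, 0.171, 0.0, 0.0]
force: [1.2, -0.3, 0.4]
finger_gap: 0.997
```

Request:
{"method": "send_rows", "body": {"motion": [{"gripper": 85, "travel": [23.6, -30.6, 0], "rotation": [0, 0, 0]}, {"gripper": 85, "travel": [23.6, -30.6, 0], "rotation": [0, 0, 0]}, {"gripper": 85, "travel": [23.6, -30.6, 0], "rotation": [0, 0, 0]}, {"gripper": 85, "travel": [23.6, -30.6, 0], "rotation": [0, 0, 0]}, {"gripper": 85, "travel": [33, -18, 0], "rotation": [0, 0, 0]}, {"gripper": 85, "travel": [33, -18, 0], "rotation": [0, 0, 0]}, {"gripper": 85, "travel": [33, -18, 0], "rotation": [0, 0, 0]}, {"gripper": 85, "travel": [33, -18, 0], "rotation": [0, 0, 0]}, {"gripper": 85, "travel": [0, 0, 0], "rotation": [0, 0, 0]}, {"gripper": 85, "travel": [0, 0, 0], "rotation": [0, 0, 0]}]}}

```text
t: 2.03
tcp_pos: [0.5018, 0.114, 0.231]
tool_rot: [0.985, 0.173, 0.0, 0.0]
force: [-0.6, 0.7, -0.7]
finger_gap: 0.998
```

Run:
```python
from h import *
import pickle
c=manip.calibration('wrist'); im=manip.snapshot('wrist')[...,::-1]; s=manip.sense()
print(s['t'],s['tcp_pos'],s['tool_rot'],s['force'])
pickle.dump((c,im),open('w1.pkl','wb')); cv2.imwrite('pics/w1b.png',cv2.resize(im,(768,576),interpolation=cv2.INTER_CUBIC))
for p in [(.561,.115,.006),(.473,.42,.085)]: print(proj(c,p)*1.5)
```

```text
2.0833 [0.5004976  0.11299803 0.2307873 ] [ 9.85031789e-01  1.72370646e-01 -8.56376661e-04  2.78946659e-05] [-1.01395641  0.26464888  0.30534321]
[405.48144821 163.90601772]
[-95.78333733 147.66507724]
```

View pics/w1b.png

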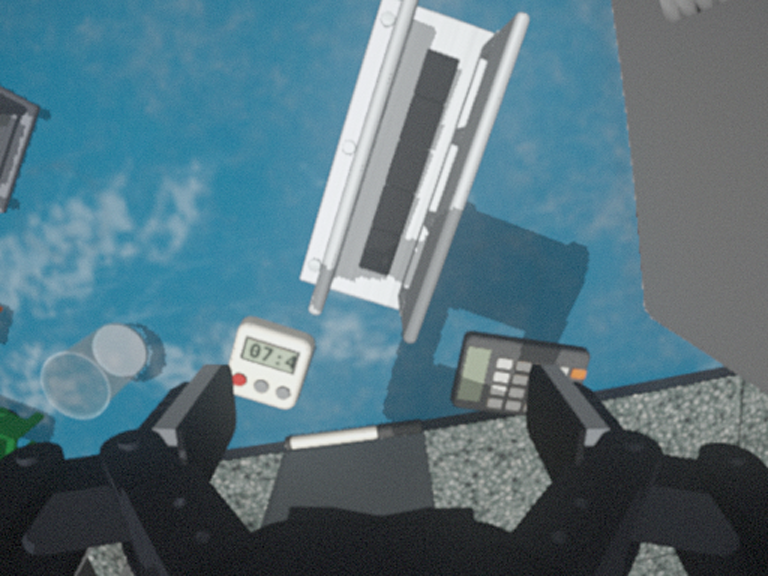

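The frame is seen from above: left wall top runs (316,310)→(405,0), right wall top (410,338)→(520,17), seal bar from (374,272) to (446,55), and base corners at (301,280), (398,308), (494,40).

Run:
```python
from h import *
import pickle
c,im=pickle.load(open('w1.pkl','rb'))
roi=np.zeros(im.shape[:2],np.uint8); cv2.fillPoly(roi,[np.array([[225,195],[270,195],[312,30],[282,25]])],255)
m=((im.max(2)<75)&(roi>0)).astype(np.uint8); n,l,st,ce=cv2.connectedComponentsWithStats(m); k=1+st[1:,4].argmax()
r=cv2.minAreaRect(np.argwhere(l==k)[:,::-1].astype(np.float32)); b=cv2.boxPoints(r); print('seal px',b*1.5)
for z in (.028,.038):
    P=np.array([onz(c,*p,z) for p in b])[:,:2]; e=[np.linalg.norm(P[i]-P[(i+1)%4]) for i in range(4)]
    i=int(np.argmax(e)); d=P[(i+1)%4]-P[i]; print(z,P.mean(0),np.round(e,4),np.degrees(np.arctan(d[1]/d[0])))
def f(p,z): return onz(c,p[0]/1.5,p[1]/1.5,z)[:2].round(4)
bl,br,tr=f((301,280),.006),f((398,308),.006),f((494,40),.006)
print('base',bl,br,tr,(bl+tr)/2,np.linalg.norm(br-bl),np.linalg.norm(tr-br),np.degrees(np.arctan2(*(tr-br)[::-1])))
wl,wr,wt=f((316,306),.1),f((410,335),.1),f((520,20),.1)
print('walls',wl,wr,wt,(wl+wt)/2,np.linalg.norm(wr-wl),np.linalg.norm(wt-wr),np.degrees(np.arctan2(*(wt-wr)[::-1])))
```

```text
seal px [[394.5 246. ]
 [394.5 246. ]
 [394.5 246. ]
 [394.5 246. ]]
0.028 [0.50583104 0.1036343 ] [0. 0. 0. 0.] nan
0.038 [0.50756905 0.10456803] [0. 0. 0. 0.] nan
base [0.4531 0.1594] [0.4573 0.0821] [0.6613 0.0873] [0.5572  0.12335] 0.07741401681866145 0.20406626374783268 1.4601644616984149
walls [0.4701 0.1406] [0.4719 0.0835] [0.6509 0.0909] [0.5605  0.11575] 0.05712836423353989 0.17915289559479639 2.367304329573529<stdin>:9: RuntimeWarning: invalid value encountered in scalar divide
```

Request:
{"method": "send_rows", "body": {"motion": [{"gripper": 85, "travel": [2, -36, 0], "rotation": [0, 0, 0]}, {"gripper": 85, "travel": [2, -36, 0], "rotation": [0, 0, 0]}, {"gripper": 85, "travel": [2, -36, 0], "rotation": [0, 0, 0]}, {"gripper": 85, "travel": [2, -36, 0], "rotation": [0, 0, 0]}, {"gripper": 85, "travel": [2, -36, 0], "rotation": [0, 0, 0]}, {"gripper": 85, "travel": [2, -36, 0], "rotation": [0, 0, 0]}, {"gripper": 85, "travel": [2, -36, 0], "rotation": [0, 0, 0]}, {"gripper": 85, "travel": [0, 0, 0], "rotation": [0, 0, -7]}, {"gripper": 85, "travel": [0, 0, 0], "rotation": [0, 0, -7]}, {"gripper": 85, "travel": [0, 0, 0], "rotation": [0, 0, -7]}, {"gripper": 85, "travel": [0, 0, 0], "rotation": [0, 0, -7]}, {"gripper": 85, "travel": [0, 0, 0], "rotation": [0, 0, -7]}]}}

```text
t: 3.08
tcp_pos: [0.4283, 0.3526, 0.2312]
tool_rot: [0.887, 0.462, -0.001, 0.0]
force: [0.5, -0.3, -0.5]
finger_gap: 0.991
```

Request:
{"method": "send_rows", "body": {"motion": [{"gripper": 85, "travel": [0, 0, 0], "rotation": [0, 0, -7]}, {"gripper": 85, "travel": [0, 0, 0], "rotation": [0, 0, -7]}, {"gripper": 85, "travel": [0, 0, 0], "rotation": [0, 0, -7]}, {"gripper": 85, "travel": [0, 0, 0], "rotation": [0, 0, -7]}, {"gripper": 85, "travel": [0, 0, 0], "rotation": [0, 0, -7]}, {"gripper": 85, "travel": [0, 0, 0], "rotation": [0, 0, -7]}, {"gripper": 85, "travel": [0, 0, 0], "rotation": [0, 0, -7]}, {"gripper": 85, "travel": [0, 0, 0], "rotation": [0, 0, -7]}, {"gripper": 85, "travel": [0, 0, 0], "rotation": [0, 0, -7]}, {"gripper": 85, "travel": [0, 0, 0], "rotation": [0, 0, -7]}, {"gripper": 85, "travel": [0, 0, 0], "rotation": [0, 0, -7]}, {"gripper": 85, "travel": [0, 0, 0], "rotation": [0, 0, -7]}]}}

```text
t: 4.08
tcp_pos: [0.4285, 0.3524, 0.2312]
tool_rot: [0.35, 0.937, -0.001, -0.0]
force: [0.2, 0.2, 0.5]
finger_gap: 0.989
```

Request:
{"method": "send_rows", "body": {"motion": [{"gripper": 85, "travel": [0, 0, 0], "rotation": [0, 0, -7]}, {"gripper": 85, "travel": [0, 0, 0], "rotation": [0, 0, -7]}, {"gripper": 85, "travel": [0, 0, 0], "rotation": [0, 0, -7]}, {"gripper": 85, "travel": [0, 0, 0], "rotation": [0, 0, -7]}, {"gripper": 85, "travel": [0, 0, 0], "rotation": [0, 0, -4]}, {"gripper": 85, "travel": [0, 0, 0], "rotation": [0, 0, 0]}, {"gripper": 85, "travel": [0, 0, 0], "rotation": [0, 0, 0]}]}}

```text
t: 4.67
tcp_pos: [0.4287, 0.353, 0.2313]
tool_rot: [0.082, 0.997, -0.0, -0.0]
force: [-0.4, 0.5, 0.1]
finger_gap: 0.997
```

Run:
```python
from h import *
import pickle
c=manip.calibration('wrist'); im=manip.snapshot('wrist')[...,::-1]; s=manip.sense()
print(s['t'],s['tcp_pos'],s['tool_rot'],s['force'])
pickle.dump((c,im),open('w2.pkl','wb')); cv2.imwrite('pics/w2.png',cv2.resize(im,(768,576),interpolation=cv2.INTER_CUBIC))
for p in [(.561,.115,.006),(.473,.42,.085)]: print(proj(c,p)*1.5)
```

```text
4.7167 [0.42884622 0.35330802 0.23134349] [ 8.22227374e-02  9.96613900e-01 -2.60573625e-04 -2.98037266e-04] [0.04296605 0.54662561 0.04494286]
[136.22400624 437.01959523]
[502.21061994 318.50714906]
```

View pics/w2.png

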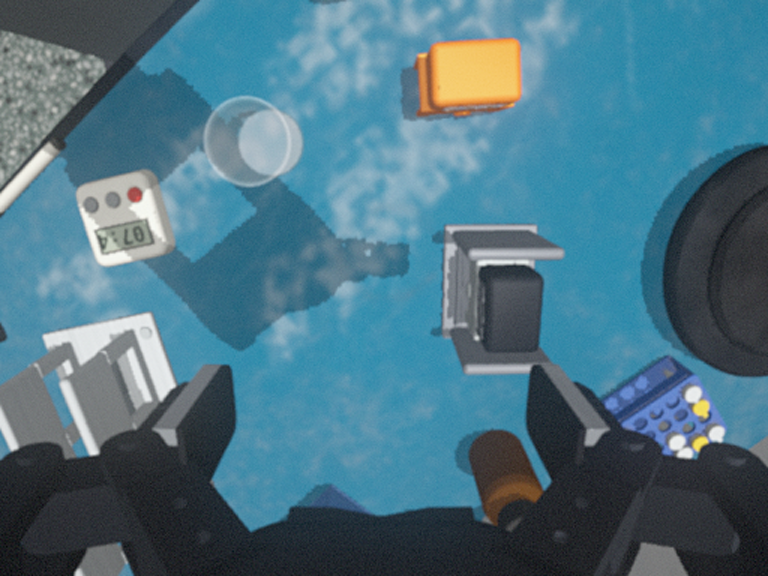

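Dock and roller seen: the handle top spans about (480..542, 265..352), the dock wall tops lie near y=253 and y=368 (x 465..560), and the beaker and orange decoy are well away.

Run:
```python
from h import *
import pickle
c,im=pickle.load(open('w2.pkl','rb'))
sub=im[165:245,300:375].max(2); m=(sub<70).astype(np.uint8)
n,l,st,ce=cv2.connectedComponentsWithStats(m); k=1+st[1:,4].argmax()
pts=(np.argwhere(l==k)[:,::-1]+[300,165]).astype(np.float32)
r=cv2.minAreaRect(pts); b=cv2.boxPoints(r); print(b*1.5)
P=np.array([onz(c,*p,.085) for p in b])[:,:2]; print(P.round(4),P.mean(0),[np.linalg.norm(P[i]-P[i-1]).round(4) for i in range(4)])
for i in range(2): d=P[i+1]-P[i]; print(np.degrees(np.arctan2(d[1],d[0])))
f=lambda u,v,z: onz(c,u/1.5,v/1.5,z)[:2]
# dock wall tops z=.08: upper wall and lower wall outer corners
q=[f(470,258,.08),f(563,257,.08),f(467,372,.08),f(549,372,.08),f(545,361,.08),f(453,327,.006)]
print(np.round(q,4))
# frame cross-check: top camera seal + w1 seal
c,im=pickle.load(open('w1.pkl','rb')); print(im[20:200:15,::1].max(2)[:,225:315:6])
cv2.imwrite('pics/crop.png',np.hstack([cv2.resize(im[0:240,190:360],None,fx=2.4,fy=2.4,interpolation=cv2.INTER_CUBIC)]))
```

```text
[[444.12018 317.19586]
 [498.08783 244.725  ]
 [541.4677  277.02917]
 [487.50006 349.50003]]
[[0.4662 0.3848]
 [0.4267 0.4222]
 [0.4507 0.4462]
 [0.4919 0.4089]] [0.45887666 0.41551314] [np.float64(0.0353), np.float64(0.0544), np.float64(0.0339), np.float64(0.0557)]
136.49694430084077
45.17137527124811
[[0.4332 0.4055]
 [0.4418 0.4619]
 [0.5075 0.3949]
 [0.5169 0.4479]
 [0.5086 0.4458]
 [0.5042 0.3966]]
[[161 163 161 158 231 238 198 217 143 175 174 236 234 230 233]
 [166 166 167 181 239 236 226 138 177 174  95 107 222 237 233]
 [164 165 165 239 240 224 178 182 175 139  95  91  90 141 237]
 [166 168 240 238 209 201 179 175 173  89  92  89 102 237 207]
 [167 230 237 191 221 174 175 180  93  87  93  85 237 231 237]
 [172 240 227 230 136 175 176  91  97  92  91 205 236 121 125]
 [240 241 230 164 177 177  96  95  87  89 199 233 235 127 165]
 [239 216 200 181 179 125  91  85  93 183 234 220 123 134 231]
 [200 223 173 180 174  96  98  89 137 234 144 146 119 172 120]
 [233 146 178 177  95  93  86  94 238 171 182 112 171 124 120]
 [152 179 182  82  89  85  82 180 162 173 107 169 134 119 115]
 [238 188 213 217 211 192 234 175 182 111 166 149 121 121 120]]
```

View pics/crop.png

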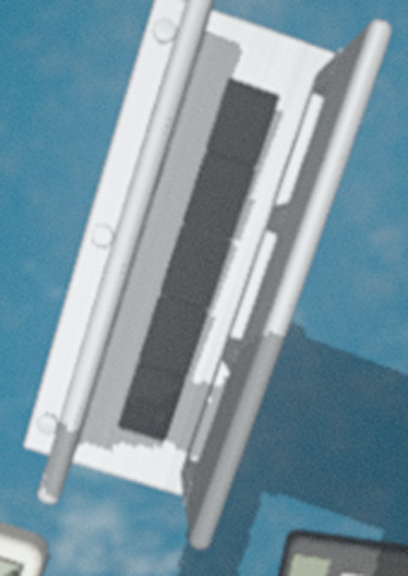

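The crop shows the seal bar as a dark strip, crop (145,430)→(250,90), between walls; its left wall's lower end is at (50,495) and the right wall's at (200,545).

Run:
```python
from h import *
import pickle
c,im=pickle.load(open('w1.pkl','rb'))
roi=np.zeros(im.shape[:2],np.uint8); cv2.fillPoly(roi,[np.array([[235,180],[266,190],[312,35],[282,28]])],255)
m=((im.max(2)<115)&(roi>0)).astype(np.uint8); n,l,st,ce=cv2.connectedComponentsWithStats(m); k=1+st[1:,4].argmax()
b=cv2.boxPoints(cv2.minAreaRect(np.argwhere(l==k)[:,::-1].astype(np.float32))); print((b-[190,0])*2.4,st[k])
for z in (.028,.038):
    P=np.array([onz(c,*p,z) for p in b])[:,:2]; e=[np.linalg.norm(P[i]-P[(i+1)%4]) for i in range(4)]
    i=int(np.argmax(e)); d=P[(i+1)%4]-P[i]; print(z,P.mean(0),np.round(e,4),np.degrees(np.arctan(d[1]/d[0])))
g=lambda u,v,z: onz(c,190+u/2.4,v/2.4,z)[:2]
print('left wall mid',g(60,456,.1),g(195,0,.1)); print('right wall mid',g(201,535,.1),g(380,30,.1))
c,im=pickle.load(open('w2.pkl','rb')); sub=im[165:245,300:375]; print(sub.max(2)[2:75:6,::5])
for t in (45,52,60):
    m=(sub.max(2)<t).astype(np.uint8); m=cv2.morphologyEx(m,cv2.MORPH_OPEN,np.ones((5,5)))
    n,l,st,ce=cv2.connectedComponentsWithStats(m)
    if n<2: continue
    k=1+st[1:,4].argmax()
    b=cv2.boxPoints(cv2.minAreaRect((np.argwhere(l==k)[:,::-1]+[300,165]).astype(np.float32)))
    P=np.array([onz(c,*p,.085) for p in b])[:,:2]; print(t,(b*1.5).round().tolist(),P.mean(0),[np.linalg.norm(P[i]-P[i-1]).round(4) for i in range(4)],[np.degrees(np.arctan2(*(P[i+1]-P[i])[::-1])) for i in range(2)])
```

```text
[[113.04008789 424.08006592]
 [228.24008789  78.48000183]
 [277.92011719  95.03997803]
 [162.72011719 440.64005127]] [ 240   33   65  150 3192]
0.028 [0.55966544 0.11549503] [0.1515 0.0212 0.1523 0.0233] 2.1871774450659385
0.038 [0.55984444 0.11608529] [0.1471 0.0206 0.1479 0.0226] 2.1871774450659385
left wall mid [0.4833184  0.14099231] [0.63924991 0.14831441]
right wall mid [0.47239549 0.08325117] [0.65191995 0.08992657]
[[201 124  94 189 188 187 184 184 185 183 179 181 178 178 178]
 [138 120 135 140 190 208 209 200 201 203 200 166 147 147 154]
 [133 123 133 106  76  62  65  62  62  66  65 108 174 170 173]
 [132 131 134 104  66  61  75  75  77  73  71  72  75 171 171]
 [134 127 122 105  85  63  97 101  97  94  92  91  78 172 168]
 [133 131 127 107  77  66  93  94  91  88  87  86  70 172 170]
 [133 133 131 109  87  59  94  90  87  83  78  81  84 169 169]
 [132 128 110 108  88  63  91  85  87  84  84  81 109 168 166]
 [188 148 161 106  86  67  86  89  76  78  82  79 121 168 171]
 [ 98  96  95 109  94  70  81  82  80  74  74  77 146 170 175]
 [168  94  99  98  82  74  83  75  79  77  76  80 166 167 170]
 [175  94 100  98 101  66  71  73  68  65  60  70 102 169 170]
 [173 161 103  97  96  98  95 100  95  96  94  96  91 105 169]]
```

Run:
```python
from h import *
import pickle
c,im=pickle.load(open('w2.pkl','rb'))
f=lambda u,v,z: onz(c,u/1.5,v/1.5,z)[:2]
for p in [(546,280),(538,340),(480,310),(542,310),(511,265),(511,352),(511,309)]: print(p,f(*p,.085))
s=manip.sense(); from scipy.spatial.transform import Rotation as R
M=R.from_quat(s['tool_rot']).as_matrix(); print(M.round(3)); 
ctr=np.array([.471,.4285,.2]); print(((ctr-s['tcp_pos'])@M*1000).round(1), np.degrees(np.arctan2(M[1,0],M[0,0])))
# side camera check of handle top
c=manip.calibration('side'); print(proj(c,[.471,.4285,.085]))
im=cv2.imread('pics/side0.png'); sub=im[245:300,205:255]; cv2.imwrite('pics/sd.png',sub)
m=(sub.max(2)<60).astype(np.uint8); n,l,st,ce=cv2.connectedComponentsWithStats(m); k=1+st[1:,4].argmax(); print(st[k]+[205,245,0,0,0],ce[k]+[205,245])
```

```text
(546, 280) [0.45298356 0.44885749]
(538, 340) [0.49100365 0.44099458]
(480, 310) [0.46522871 0.40703023]
(542, 310) [0.47165453 0.44495782]
(511, 265) [0.44023235 0.42857778]
(511, 352) [0.49615076 0.42338813]
(511, 309) [0.46777724 0.42596101]
[[-0.986  0.164 -0.001]
 [ 0.164  0.986 -0.   ]
 [ 0.001 -0.001 -1.   ]]
[-29.3  81.1  31.3] 170.56730979642685
[229.28687986 264.3302155 ]
[212 258  29  29 435] [226.8183908  269.10344828]
```

Request:
{"method": "send_rows", "body": {"motion": [{"gripper": 85, "travel": [-9.5, 26.6, 0], "rotation": [0, 0, 0]}, {"gripper": 85, "travel": [-9.5, 26.6, 0], "rotation": [0, 0, 0]}, {"gripper": 85, "travel": [-9.5, 26.6, 0], "rotation": [0, 0, 0]}, {"gripper": 85, "travel": [0, 0, 30], "rotation": [0, 0, 0]}, {"gripper": 85, "travel": [0, 0, 30], "rotation": [0, 0, 0]}, {"gripper": 85, "travel": [0, 0, 30], "rotation": [0, 0, 0]}, {"gripper": 85, "travel": [0, 0, 30], "rotation": [0, 0, 0]}, {"gripper": 85, "travel": [0, 0, 20], "rotation": [0, 0, 0]}, {"gripper": 85, "travel": [0, 0, 0], "rotation": [0, 0, 0]}, {"gripper": 85, "travel": [0, 0, 0], "rotation": [0, 0, 0]}]}}

```text
t: 5.55
tcp_pos: [0.4694, 0.4279, 0.0903]
tool_rot: [0.081, 0.997, -0.001, -0.001]
force: [0.8, 0.1, 0.5]
finger_gap: 0.994
```

Run:
```python
from h import *
s=manip.sense(); print(s['t'],s['tcp_pos'],s['force'])
c=manip.calibration('wrist'); im=manip.snapshot('wrist')[...,::-1]; cv2.imwrite('pics/w3.png',im)
```

```text
5.55 [0.46939482 0.42789745 0.09032878] [0.82193635 0.09704501 0.53880973]
```

View pics/w3.png

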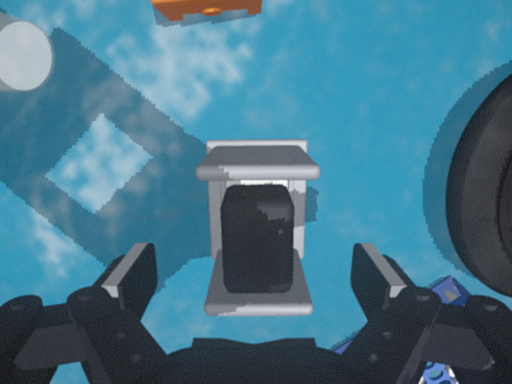

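The handle sits squarely between the fingers (cols 222–293, rows ~185–292); I'll check the along-axis offset.

Run:
```python
from h import *
s=manip.sense(); c=manip.calibration('wrist'); p=s['tcp_pos'].copy(); p[2]=.085; print(proj(c,p))
print([onz(c,u,v,.085).round(4) for u,v in [(257,188),(257,291),(222,238),(294,238),(257,239)]])
```

```text
[256.52301021 243.71376405]
[array([0.4428, 0.4334, 0.085 ]), array([0.4968, 0.4247, 0.085 ]), array([0.4648, 0.4126, 0.085 ]), array([0.4705, 0.4471, 0.085 ]), array([0.4681, 0.4293, 0.085 ])]
```

Request:
{"method": "send_rows", "body": {"newtons": 60, "motion": [{"gripper": 85, "travel": [0, 0, 20], "rotation": [0, 0, 0]}, {"gripper": 85, "travel": [0, 0, 19], "rotation": [0, 0, 0]}, {"gripper": 30, "travel": [0, 0, 0], "rotation": [0, 0, 0]}, {"gripper": 30, "travel": [0, 0, 0], "rotation": [0, 0, 0]}, {"gripper": 30, "travel": [0, 0, 0], "rotation": [0, 0, 0]}, {"gripper": 30, "travel": [0, 0, 0], "rotation": [0, 0, 0]}, {"gripper": 30, "travel": [0, 0, 0], "rotation": [0, 0, 0]}, {"gripper": 30, "travel": [0, 0, 0], "rotation": [0, 0, 0]}, {"gripper": 30, "travel": [0, 0, 0], "rotation": [0, 0, 0]}, {"gripper": 30, "travel": [0, 0, 0], "rotation": [0, 0, 0]}]}}

```text
t: 6.43
tcp_pos: [0.4714, 0.4296, 0.0546]
tool_rot: [0.081, 0.997, 0.001, 0.002]
force: [-0.4, -1.2, 6.7]
finger_gap: 0.411
```

Request:
{"method": "send_rows", "body": {"motion": [{"gripper": 30, "travel": [0, 0, -5], "rotation": [0, 0, 0]}, {"gripper": 30, "travel": [0, 0, -15], "rotation": [0, 0, 0]}, {"gripper": 30, "travel": [0, 0, -20], "rotation": [0, 0, 0]}, {"gripper": 30, "travel": [0, 0, -20], "rotation": [0, 0, 0]}, {"gripper": 30, "travel": [0, 0, -20], "rotation": [0, 0, 0]}, {"gripper": 30, "travel": [0, 0, -20], "rotation": [0, 0, 0]}, {"gripper": 30, "travel": [0, 0, 0], "rotation": [0, 0, 0]}, {"gripper": 30, "travel": [0, 0, 0], "rotation": [0, 0, 0]}]}}

```text
t: 7.1
tcp_pos: [0.4702, 0.4289, 0.1529]
tool_rot: [0.081, 0.997, 0.0, 0.001]
force: [-0.5, 0.3, -4.2]
finger_gap: 0.411
```

Request:
{"method": "send_rows", "body": {"motion": [{"gripper": 30, "travel": [-11.1, -30.4, 0], "rotation": [0, 0, 0]}, {"gripper": 30, "travel": [-11.1, -30.4, 0], "rotation": [0, 0, 0]}, {"gripper": 30, "travel": [-11.1, -30.4, 0], "rotation": [0, 0, 0]}, {"gripper": 30, "travel": [-11.1, -30.4, 0], "rotation": [0, 0, 0]}, {"gripper": 30, "travel": [-11.1, -30.4, 0], "rotation": [0, 0, 0]}, {"gripper": 30, "travel": [0, 0, 20], "rotation": [0, 0, -5.85]}, {"gripper": 30, "travel": [0, 0, 30], "rotation": [0, 0, -5.85]}, {"gripper": 30, "travel": [0, 0, 30], "rotation": [0, 0, 0]}, {"gripper": 30, "travel": [0, 0, 15], "rotation": [0, 0, 0]}, {"gripper": 30, "travel": [0, 0, 0], "rotation": [0, 0, 0]}, {"gripper": 30, "travel": [0, 0, 0], "rotation": [0, 0, 0]}, {"gripper": 30, "travel": [0, 0, 0], "rotation": [0, 0, 0]}]}}

```text
t: 8.1
tcp_pos: [0.5005, 0.2699, 0.0573]
tool_rot: [-0.021, 1.0, 0.0, 0.0]
force: [-0.2, 0.6, -4.3]
finger_gap: 0.413
```

Request:
{"method": "send_rows", "body": {"motion": [{"gripper": 30, "travel": [0, 0, 3], "rotation": [0, 0, 0]}, {"gripper": 30, "travel": [0, 0, 2], "rotation": [0, 0, 0]}, {"gripper": 30, "travel": [0, 0, 0], "rotation": [0, 0, 0]}, {"gripper": 30, "travel": [0, 0, 0], "rotation": [0, 0, 0]}]}}

```text
t: 8.43
tcp_pos: [0.5006, 0.2699, 0.0529]
tool_rot: [-0.022, 1.0, 0.0, 0.0]
force: [-0.2, 0.1, -3.5]
finger_gap: 0.412
```

Request:
{"method": "send_rows", "body": {"motion": [{"gripper": 30, "travel": [0, 0, 1.5], "rotation": [0, 0, 0]}, {"gripper": 30, "travel": [0, 0, 0], "rotation": [0, 0, 0]}, {"gripper": 30, "travel": [0, 0, 0], "rotation": [0, 0, 0]}]}}

```text
t: 8.68
tcp_pos: [0.5004, 0.2698, 0.0509]
tool_rot: [-0.021, 1.0, 0.0, 0.0]
force: [-0.4, 0.1, -3.5]
finger_gap: 0.416
```

Request:
{"method": "send_rows", "body": {"motion": [{"gripper": 30, "travel": [0, 0, 1.5], "rotation": [0, 0, 0]}, {"gripper": 30, "travel": [0, 0, 0], "rotation": [0, 0, 0]}, {"gripper": 30, "travel": [0, 0, 0], "rotation": [0, 0, 0]}]}}

```text
t: 8.93
tcp_pos: [0.5003, 0.2697, 0.0492]
tool_rot: [-0.021, 1.0, -0.0, -0.0]
force: [0.1, -0.4, -2.9]
finger_gap: 0.413
```

Request:
{"method": "send_rows", "body": {"motion": [{"gripper": 30, "travel": [0, 0, 1], "rotation": [0, 0, 0]}, {"gripper": 30, "travel": [0, 0, 0], "rotation": [0, 0, 0]}, {"gripper": 30, "travel": [0, 0, 0], "rotation": [0, 0, 0]}]}}

```text
t: 9.18
tcp_pos: [0.5004, 0.2698, 0.0487]
tool_rot: [-0.021, 1.0, 0.0, 0.0]
force: [-1.4, -0.5, 0.7]
finger_gap: 0.41
```

Request:
{"method": "send_rows", "body": {"motion": [{"gripper": 85, "travel": [0, 0, 0], "rotation": [0, 0, 0]}, {"gripper": 85, "travel": [0, 0, 0], "rotation": [0, 0, 0]}, {"gripper": 85, "travel": [0, 0, 0], "rotation": [0, 0, 0]}, {"gripper": 85, "travel": [0, 0, 0], "rotation": [0, 0, 0]}, {"gripper": 85, "travel": [0, 0, 0], "rotation": [0, 0, 0]}, {"gripper": 85, "travel": [0, 0, -15], "rotation": [0, 0, 0]}, {"gripper": 85, "travel": [0, 0, -25], "rotation": [0, 0, 0]}, {"gripper": 85, "travel": [0, 0, -25], "rotation": [0, 0, 0]}, {"gripper": 85, "travel": [0, 0, 0], "rotation": [0, 0, 7]}, {"gripper": 85, "travel": [0, 0, 0], "rotation": [0, 0, 7]}, {"gripper": 85, "travel": [0, 0, 0], "rotation": [0, 0, 7]}, {"gripper": 85, "travel": [0, 0, 0], "rotation": [0, 0, 7]}]}}

```text
t: 10.18
tcp_pos: [0.5004, 0.2698, 0.1137]
tool_rot: [0.224, 0.975, 0.0, 0.0]
force: [1.3, -0.1, -0.2]
finger_gap: 0.999
```

Request:
{"method": "send_rows", "body": {"motion": [{"gripper": 85, "travel": [0, 0, 0], "rotation": [0, 0, 7]}, {"gripper": 85, "travel": [0, 0, 0], "rotation": [0, 0, 7]}, {"gripper": 85, "travel": [0, 0, 0], "rotation": [0, 0, 7]}, {"gripper": 85, "travel": [0, 0, 0], "rotation": [0, 0, 7]}, {"gripper": 85, "travel": [0, 0, 0], "rotation": [0, 0, 7]}, {"gripper": 85, "travel": [0, 0, 0], "rotation": [0, 0, 7]}, {"gripper": 85, "travel": [0, 0, 0], "rotation": [0, 0, 7]}, {"gripper": 85, "travel": [0, 0, 0], "rotation": [0, 0, 7]}, {"gripper": 85, "travel": [0, 0, 0], "rotation": [0, 0, 6]}, {"gripper": 85, "travel": [0, 0, 0], "rotation": [0, 0, 0]}, {"gripper": 85, "travel": [0, 0, 0], "rotation": [0, 0, 0]}]}}

```text
t: 11.1
tcp_pos: [0.5004, 0.2697, 0.1133]
tool_rot: [0.691, 0.723, 0.0, 0.0]
force: [0.3, 1.0, 0.1]
finger_gap: 0.994
```

Run:
```python
from h import *
from scipy.spatial.transform import Rotation as R
c=manip.calibration('wrist'); im=manip.snapshot('wrist')[...,::-1]; s=manip.sense(); cv2.imwrite('pics/w4.png',im)
M=R.from_quat(s['tool_rot']).as_matrix()
print(s['t'],s['tcp_pos'],M.round(4).tolist(),np.degrees(np.arctan2(M[1,0],M[0,0])),s['q'][5],s['force'])
for p in [(.5004,.2698,.079)]: print(proj(c,p))
p=s['tcp_pos'].copy(); p[2]=.079; print(proj(c,p))
```

```text
11.15 [0.50036185 0.26974076 0.11329869] [[-0.0454, 0.999, 0.0], [0.999, 0.0454, -0.0], [-0.0, 0.0, -1.0]] 92.60035558345041 0.25251357757283627 [0.44153034 0.13771023 0.02565004]
[254.41790032 220.74458813]
[254.34566241 220.83988687]
```

View pics/w4.png

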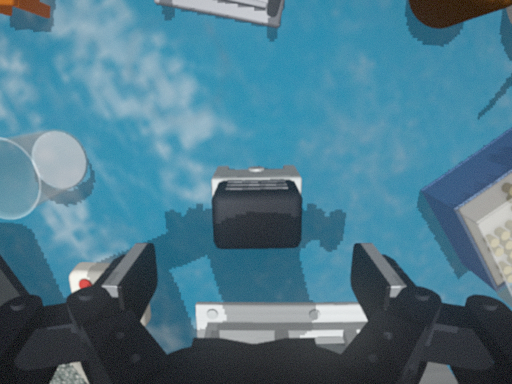

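The roller stands upright and square on the bench (handle cols 214–301, rows 190–247), centred under the tool within about 2 mm, so I'll take it by the ends.

Request:
{"method": "send_rows", "body": {"newtons": 100, "motion": [{"gripper": 85, "travel": [0, 0, 20], "rotation": [0, 0, 0]}, {"gripper": 85, "travel": [0, 0, 25], "rotation": [0, 0, 0]}, {"gripper": 85, "travel": [0, 0, 17], "rotation": [0, 0, 0]}, {"gripper": 85, "travel": [0, 0, 0], "rotation": [0, 0, 0]}, {"gripper": 45, "travel": [0, 0, 0], "rotation": [0, 0, 0]}, {"gripper": 45, "travel": [0, 0, 0], "rotation": [0, 0, 0]}, {"gripper": 45, "travel": [0, 0, 0], "rotation": [0, 0, 0]}, {"gripper": 45, "travel": [0, 0, 0], "rotation": [0, 0, 0]}, {"gripper": 45, "travel": [0, 0, 0], "rotation": [0, 0, 0]}, {"gripper": 45, "travel": [0, 0, 0], "rotation": [0, 0, 0]}]}}

```text
t: 11.98
tcp_pos: [0.5019, 0.2702, 0.0531]
tool_rot: [0.692, 0.722, 0.002, 0.001]
force: [0.4, -0.3, 6.9]
finger_gap: 0.586
```

Request:
{"method": "send_rows", "body": {"motion": [{"gripper": 45, "travel": [0, 0, -20], "rotation": [0, 0, 0]}, {"gripper": 45, "travel": [0, 0, -30], "rotation": [0, 0, 0]}, {"gripper": 45, "travel": [0, 0, -30], "rotation": [0, 0, 0]}, {"gripper": 45, "travel": [0, 0, -30], "rotation": [0, 0, 0]}, {"gripper": 45, "travel": [0, 0, 0], "rotation": [0, 0, 0]}, {"gripper": 45, "travel": [0, 0, 0], "rotation": [0, 0, 0]}, {"gripper": 45, "travel": [0, 0, 0], "rotation": [0, 0, 0]}]}}

```text
t: 12.57
tcp_pos: [0.499, 0.2694, 0.1604]
tool_rot: [0.692, 0.722, -0.001, -0.001]
force: [0.3, -0.3, -5.1]
finger_gap: 0.587
```

Run:
```python
from h import *
from scipy.spatial.transform import Rotation as R
s=manip.sense(); M=R.from_quat(s['tool_rot']).as_matrix()
print(s['tcp_pos'],s['finger_gap'],s['force'],np.degrees(np.arctan2(M[1,0],M[0,0])))
f=np.array([.5598,.1156]); u=np.array([np.cos(.040),np.sin(.040)])
for a in (0,-.06): 
    t=np.append(f+a*u,s['tcp_pos'][2]); print(a,t,((t-s['tcp_pos'])@M*1000).round(1))
```

```text
[0.49900328 0.26938181 0.16037759] 0.5874934573418731 [ 0.33687258 -0.31485324 -5.05842635] 92.46179373515768
0 [0.5598     0.1156     0.16037759] [-156.3   54.1   -0. ]
-0.06 [0.49984799 0.11320064 0.16037759] [-1.561e+02 -5.900e+00  1.000e-01]
```

Request:
{"method": "send_rows", "body": {"motion": [{"gripper": 45, "travel": [0, 0, -15], "rotation": [0, 0, 0]}, {"gripper": 45, "travel": [-31.2, -1.1, 0], "rotation": [0, 0, 0]}, {"gripper": 45, "travel": [-31.2, -1.1, 0], "rotation": [0, 0, 0]}, {"gripper": 45, "travel": [-31.2, -1.1, 0], "rotation": [0, 0, 0]}, {"gripper": 45, "travel": [-31.2, -1.1, 0], "rotation": [0, 0, 0]}, {"gripper": 45, "travel": [-31.2, -1.1, 0], "rotation": [0, 0, 0]}, {"gripper": 45, "travel": [0, 0, 0], "rotation": [0, 0, 0]}, {"gripper": 45, "travel": [0, 0, 0], "rotation": [0, 0, 0]}, {"gripper": 45, "travel": [0, 0, 0], "rotation": [0, 0, 0]}]}}

```text
t: 13.32
tcp_pos: [0.5004, 0.1137, 0.1748]
tool_rot: [0.692, 0.722, -0.001, -0.001]
force: [-0.1, -0.1, -4.0]
finger_gap: 0.586
```

Run:
```python
from h import *
from scipy.spatial.transform import Rotation as R
c=manip.calibration('wrist'); im=manip.snapshot('wrist')[...,::-1]; s=manip.sense(); cv2.imwrite('pics/w5.png',im)
M=R.from_quat(s['tool_rot']).as_matrix()
print(s['t'],s['tcp_pos'],np.degrees(np.arctan2(M[1,0],M[0,0])),s['force'],M[2].round(4))
ct=manip.calibration('top'); t=manip.snapshot('top')[...,::-1]; cv2.imwrite('pics/t5.png',t)
cs=manip.calibration('side'); sd=manip.snapshot('side')[...,::-1]; cv2.imwrite('pics/s5.png',sd)
a=cv2.resize(sd[150:260,150:290],None,fx=3,fy=3,interpolation=cv2.INTER_CUBIC)
o=np.zeros((384,800,3),np.uint8); o[:,:]=0; w=cv2.resize(im,(512,384)); b=cv2.resize(sd[150:246,200:272],(288,384),interpolation=cv2.INTER_CUBIC)
cv2.imwrite('pics/m5.png',np.hstack([w,b]))
for z in (.1,.03): print(proj(c,[.5,.1134,z]), [proj(c,[.5,.1134+d,.1]).round(1).tolist() for d in (-.025,.025,-.033,.033)])
```

```text
13.3667 [0.50062162 0.11423212 0.17508372] 92.46731494110263 [-0.8455129   0.37375487 -2.91852294] [ 6.0e-04 -2.9e-03 -1.0e+00]
[253.98758915 200.18465776] [[252.5, 234.1], [255.6, 164.1], [252.0, 244.5], [256.1, 152.2]]
[254.2025282  176.78719031] [[252.5, 234.1], [255.6, 164.1], [252.0, 244.5], [256.1, 152.2]]
```

View pics/m5.png

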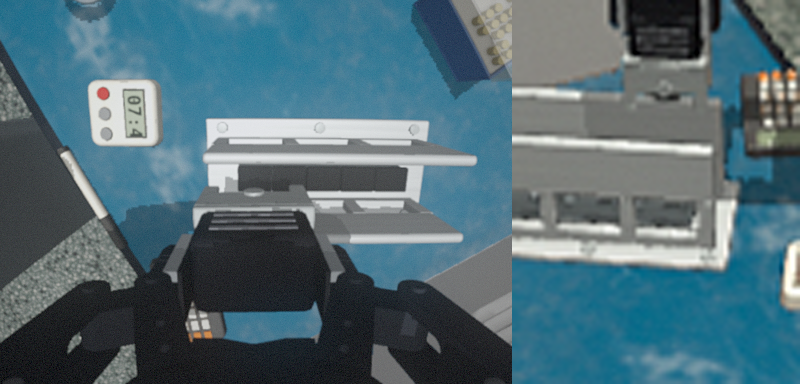

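The wall tops lie where predicted (rows ≈158 and ≈238 at col 255), the roller is square to the channel, and the side crop shows it above the channel mouth. I'll lower it in stages with a force watch.

Request:
{"method": "send_rows", "body": {"motion": [{"gripper": 45, "travel": [0, 0, 20], "rotation": [0, 0, 0]}, {"gripper": 45, "travel": [0, 0, 20], "rotation": [0, 0, 0]}, {"gripper": 45, "travel": [0, 0, 10], "rotation": [0, 0, 0]}, {"gripper": 45, "travel": [0, 0, 10], "rotation": [0, 0, 0]}, {"gripper": 45, "travel": [0, 0, 10], "rotation": [0, 0, 0]}, {"gripper": 45, "travel": [0, 0, 7], "rotation": [0, 0, 0]}, {"gripper": 45, "travel": [0, 0, 0], "rotation": [0, 0, 0]}, {"gripper": 45, "travel": [0, 0, 0], "rotation": [0, 0, 0]}]}}

```text
t: 14.13
tcp_pos: [0.5016, 0.1137, 0.0991]
tool_rot: [0.692, 0.722, -0.0, -0.0]
force: [0.2, 0.3, -3.7]
finger_gap: 0.589
```

Request:
{"method": "send_rows", "body": {"motion": [{"gripper": 45, "travel": [0, 0, 2], "rotation": [0, 0, 0]}, {"gripper": 45, "travel": [0, 0, 2], "rotation": [0, 0, 0]}, {"gripper": 45, "travel": [0, 0, 0], "rotation": [0, 0, 0]}, {"gripper": 45, "travel": [0, 0, 0], "rotation": [0, 0, 0]}]}}

```text
t: 14.47
tcp_pos: [0.5017, 0.1136, 0.0956]
tool_rot: [0.692, 0.722, 0.0, 0.0]
force: [-0.2, -0.6, -3.8]
finger_gap: 0.586
```

Request:
{"method": "send_rows", "body": {"motion": [{"gripper": 45, "travel": [0, 0, 2], "rotation": [0, 0, 0]}, {"gripper": 45, "travel": [0, 0, 2], "rotation": [0, 0, 0]}, {"gripper": 45, "travel": [0, 0, 0], "rotation": [0, 0, 0]}, {"gripper": 45, "travel": [0, 0, 0], "rotation": [0, 0, 0]}]}}

```text
t: 14.8
tcp_pos: [0.5014, 0.1136, 0.0912]
tool_rot: [0.692, 0.722, -0.0, -0.0]
force: [1.4, -0.1, -3.0]
finger_gap: 0.59
```

Request:
{"method": "send_rows", "body": {"motion": [{"gripper": 45, "travel": [0, 0, 2], "rotation": [0, 0, 0]}, {"gripper": 45, "travel": [0, 0, 0], "rotation": [0, 0, 0]}, {"gripper": 45, "travel": [0, 0, 0], "rotation": [0, 0, 0]}]}}

```text
t: 15.05
tcp_pos: [0.5014, 0.1137, 0.0892]
tool_rot: [0.692, 0.722, -0.0, -0.0]
force: [0.8, -0.6, -3.7]
finger_gap: 0.589
```

Request:
{"method": "send_rows", "body": {"motion": [{"gripper": 45, "travel": [0, 0, 2], "rotation": [0, 0, 0]}, {"gripper": 45, "travel": [0, 0, 0], "rotation": [0, 0, 0]}, {"gripper": 45, "travel": [0, 0, 0], "rotation": [0, 0, 0]}]}}

```text
t: 15.3
tcp_pos: [0.5019, 0.1137, 0.0875]
tool_rot: [0.692, 0.722, 0.0, 0.0]
force: [0.7, 0.3, -1.2]
finger_gap: 0.589
```

Request:
{"method": "send_rows", "body": {"motion": [{"gripper": 45, "travel": [0, 0, 2], "rotation": [0, 0, 0]}, {"gripper": 45, "travel": [0, 0, 0], "rotation": [0, 0, 0]}, {"gripper": 45, "travel": [0, 0, 0], "rotation": [0, 0, 0]}]}}

```text
t: 15.55
tcp_pos: [0.5026, 0.1137, 0.0861]
tool_rot: [0.692, 0.722, 0.001, 0.001]
force: [-0.3, 0.2, 4.1]
finger_gap: 0.588
```

Request:
{"method": "send_rows", "body": {"motion": [{"gripper": 45, "travel": [0, 0, 2], "rotation": [0, 0, 0]}, {"gripper": 45, "travel": [0, 0, 0], "rotation": [0, 0, 0]}, {"gripper": 45, "travel": [0, 0, 0], "rotation": [0, 0, 0]}]}}

```text
t: 15.8
tcp_pos: [0.5028, 0.1137, 0.0842]
tool_rot: [0.692, 0.722, 0.001, 0.001]
force: [-0.6, -0.1, 6.2]
finger_gap: 0.592
```

Request:
{"method": "send_rows", "body": {"motion": [{"gripper": 45, "travel": [0, 0, 2], "rotation": [0, 0, 0]}, {"gripper": 45, "travel": [0, 0, 0], "rotation": [0, 0, 0]}, {"gripper": 45, "travel": [0, 0, 0], "rotation": [0, 0, 0]}]}}

```text
t: 16.05
tcp_pos: [0.5038, 0.1137, 0.0833]
tool_rot: [0.692, 0.722, 0.002, 0.002]
force: [-0.1, 0.6, 13.3]
finger_gap: 0.589
```

Request:
{"method": "send_rows", "body": {"motion": [{"gripper": 45, "travel": [0, 0, 2], "rotation": [0, 0, 0]}, {"gripper": 45, "travel": [0, 0, 0], "rotation": [0, 0, 0]}, {"gripper": 45, "travel": [0, 0, 0], "rotation": [0, 0, 0]}]}}

```text
t: 16.3
tcp_pos: [0.5052, 0.1138, 0.0831]
tool_rot: [0.692, 0.722, 0.003, 0.003]
force: [-0.7, 0.1, 24.1]
finger_gap: 0.589
```

Request:
{"method": "send_rows", "body": {"motion": [{"gripper": 45, "travel": [0, -3, -1], "rotation": [0, 0, 0]}, {"gripper": 45, "travel": [0, -3, 0], "rotation": [0, 0, 0]}, {"gripper": 45, "travel": [0, -3, 0], "rotation": [0, 0, 0]}, {"gripper": 45, "travel": [0, 0, 0], "rotation": [0, 0, 0]}, {"gripper": 45, "travel": [0, 3, 0], "rotation": [0, 0, 0]}, {"gripper": 45, "travel": [0, 3, 0], "rotation": [0, 0, 0]}, {"gripper": 45, "travel": [0, 3, 0], "rotation": [0, 0, 0]}, {"gripper": 45, "travel": [0, 3, 0], "rotation": [0, 0, 0]}]}}

```text
t: 16.97
tcp_pos: [0.506, 0.1139, 0.0831]
tool_rot: [0.692, 0.722, 0.001, 0.001]
force: [-5.6, -0.0, 24.3]
finger_gap: 0.588
```

Request:
{"method": "send_rows", "body": {"motion": [{"gripper": 45, "travel": [0, 2, 0], "rotation": [0, 0, 0]}, {"gripper": 45, "travel": [0, 2, 0], "rotation": [0, 0, 0]}, {"gripper": 45, "travel": [0, 2, 0], "rotation": [0, 0, 0]}, {"gripper": 45, "travel": [0, 2, 0], "rotation": [0, 0, 0]}]}}

```text
t: 17.3
tcp_pos: [0.509, 0.1141, 0.0831]
tool_rot: [0.692, 0.722, -0.003, -0.002]
force: [-9.8, -1.1, 29.7]
finger_gap: 0.586
```

Request:
{"method": "send_rows", "body": {"motion": [{"gripper": 45, "travel": [0, 2, 0], "rotation": [0, 0, 0]}, {"gripper": 45, "travel": [0, 2, 0], "rotation": [0, 0, 0]}, {"gripper": 45, "travel": [0, 2, 0], "rotation": [0, 0, 0]}, {"gripper": 45, "travel": [0, 2, 0], "rotation": [0, 0, 0]}]}}

```text
t: 17.63
tcp_pos: [0.5231, 0.1148, 0.0833]
tool_rot: [0.692, 0.722, 0.002, 0.002]
force: [-0.7, 1.1, 17.7]
finger_gap: 0.585
```

Request:
{"method": "send_rows", "body": {"motion": [{"gripper": 45, "travel": [0, 2, 0], "rotation": [0, 0, 0]}, {"gripper": 45, "travel": [0, 2, 0], "rotation": [0, 0, 0]}, {"gripper": 45, "travel": [0, 2, 0], "rotation": [0, 0, 0]}, {"gripper": 45, "travel": [0, 2, 0], "rotation": [0, 0, 0]}, {"gripper": 45, "travel": [0, 2, 0], "rotation": [0, 0, 0]}, {"gripper": 45, "travel": [0, 2, 0], "rotation": [0, 0, 0]}]}}

```text
t: 18.13
tcp_pos: [0.5351, 0.1154, 0.0833]
tool_rot: [0.692, 0.722, 0.002, 0.002]
force: [-3.5, 0.9, 20.5]
finger_gap: 0.585
```

Request:
{"method": "send_rows", "body": {"motion": [{"gripper": 45, "travel": [0, 2, 0], "rotation": [0, 0, 0]}, {"gripper": 45, "travel": [0, 2, 0], "rotation": [0, 0, 0]}, {"gripper": 45, "travel": [0, 2, 0], "rotation": [0, 0, 0]}, {"gripper": 45, "travel": [0, 2, 0], "rotation": [0, 0, 0]}]}}

```text
t: 18.47
tcp_pos: [0.5371, 0.1156, 0.0833]
tool_rot: [0.692, 0.722, -0.002, -0.002]
force: [-10.7, -0.4, 27.6]
finger_gap: 0.585
```

Request:
{"method": "send_rows", "body": {"motion": [{"gripper": 45, "travel": [0, 2, 0], "rotation": [0, 0, 0]}, {"gripper": 45, "travel": [0, 2, 0], "rotation": [0, 0, 0]}, {"gripper": 45, "travel": [0, 2, 0], "rotation": [0, 0, 0]}, {"gripper": 45, "travel": [0, 2, 0], "rotation": [0, 0, 0]}]}}

```text
t: 18.8
tcp_pos: [0.5505, 0.1162, 0.0834]
tool_rot: [0.692, 0.722, 0.002, 0.002]
force: [-1.1, 1.7, 15.2]
finger_gap: 0.587
```

Request:
{"method": "send_rows", "body": {"motion": [{"gripper": 45, "travel": [0, 2, 0], "rotation": [0, 0, 0]}, {"gripper": 45, "travel": [0, 2, 0], "rotation": [0, 0, 0]}, {"gripper": 45, "travel": [0, 2, 0], "rotation": [0, 0, 0]}, {"gripper": 45, "travel": [0, 2, 0], "rotation": [0, 0, 0]}]}}

```text
t: 19.13
tcp_pos: [0.5592, 0.1167, 0.0834]
tool_rot: [0.692, 0.722, 0.003, 0.002]
force: [-1.4, 1.7, 16.3]
finger_gap: 0.585
```

Request:
{"method": "send_rows", "body": {"motion": [{"gripper": 45, "travel": [-0.1, 2, 0], "rotation": [0, 0, 0]}, {"gripper": 45, "travel": [-0.1, 2, 0], "rotation": [0, 0, 0]}, {"gripper": 45, "travel": [-0.1, 2, 0], "rotation": [0, 0, 0]}, {"gripper": 45, "travel": [-0.1, 2, 0], "rotation": [0, 0, 0]}, {"gripper": 45, "travel": [-0.1, 2, 0], "rotation": [0, 0, 0]}, {"gripper": 45, "travel": [-0.1, 2, 0], "rotation": [0, 0, 0]}]}}

```text
t: 19.63
tcp_pos: [0.5659, 0.1169, 0.0833]
tool_rot: [0.692, 0.722, -0.001, -0.002]
force: [-9.8, 1.8, 25.6]
finger_gap: 0.589
```

Request:
{"method": "send_rows", "body": {"motion": [{"gripper": 45, "travel": [-0.1, 2, 0], "rotation": [0, 0, 0]}, {"gripper": 45, "travel": [-0.1, 2, 0], "rotation": [0, 0, 0]}, {"gripper": 45, "travel": [-0.1, 2, 0], "rotation": [0, 0, 0]}, {"gripper": 45, "travel": [-0.1, 2, 0], "rotation": [0, 0, 0]}, {"gripper": 45, "travel": [-0.1, 2, 0], "rotation": [0, 0, 0]}, {"gripper": 45, "travel": [-0.1, 2, 0], "rotation": [0, 0, 0]}]}}

```text
t: 20.13
tcp_pos: [0.5826, 0.1175, 0.0834]
tool_rot: [0.692, 0.722, 0.003, 0.001]
force: [-0.5, 5.2, 15.0]
finger_gap: 0.586
```

Request:
{"method": "send_rows", "body": {"motion": [{"gripper": 45, "travel": [-0.1, 2, 0], "rotation": [0, 0, 0]}, {"gripper": 45, "travel": [-0.1, 2, 0], "rotation": [0, 0, 0]}, {"gripper": 45, "travel": [-0.1, 2, 0], "rotation": [0, 0, 0]}, {"gripper": 45, "travel": [-0.1, 2, 0], "rotation": [0, 0, 0]}, {"gripper": 45, "travel": [-0.1, 2, 0], "rotation": [0, 0, 0]}, {"gripper": 45, "travel": [-0.1, 2, 0], "rotation": [0, 0, 0]}]}}

```text
t: 20.63
tcp_pos: [0.5949, 0.118, 0.0835]
tool_rot: [0.692, 0.722, 0.004, 0.001]
force: [-1.3, 6.1, 14.7]
finger_gap: 0.587
```

Request:
{"method": "send_rows", "body": {"motion": [{"gripper": 45, "travel": [0, 2, 0], "rotation": [0, 0, 0]}, {"gripper": 45, "travel": [0, 2, 0], "rotation": [0, 0, 0]}, {"gripper": 45, "travel": [0, 2, 0], "rotation": [0, 0, 0]}, {"gripper": 45, "travel": [0, 2, 0], "rotation": [0, 0, 0]}, {"gripper": 45, "travel": [0, 2, 0], "rotation": [0, 0, 0]}, {"gripper": 45, "travel": [0, 2, 0], "rotation": [0, 0, 0]}]}}

```text
t: 21.13
tcp_pos: [0.602, 0.1183, 0.0834]
tool_rot: [0.692, 0.722, -0.0, -0.003]
force: [-5.7, 5.0, 19.2]
finger_gap: 0.588
```

Request:
{"method": "send_rows", "body": {"motion": [{"gripper": 45, "travel": [0, 2, 0], "rotation": [0, 0, 0]}, {"gripper": 45, "travel": [0, 2, 0], "rotation": [0, 0, 0]}, {"gripper": 45, "travel": [0, 2, 0], "rotation": [0, 0, 0]}, {"gripper": 45, "travel": [0, 2, 0], "rotation": [0, 0, 0]}, {"gripper": 45, "travel": [0, 2, 0], "rotation": [0, 0, 0]}, {"gripper": 45, "travel": [0, 2, 0], "rotation": [0, 0, 0]}]}}

```text
t: 21.63
tcp_pos: [0.6187, 0.1192, 0.0834]
tool_rot: [0.692, 0.722, 0.003, 0.001]
force: [-0.2, 5.8, 13.1]
finger_gap: 0.585
```

Request:
{"method": "send_rows", "body": {"motion": [{"gripper": 45, "travel": [0, 2, 0], "rotation": [0, 0, 0]}, {"gripper": 45, "travel": [0, 2, 0], "rotation": [0, 0, 0]}, {"gripper": 45, "travel": [0, 2, 0], "rotation": [0, 0, 0]}, {"gripper": 45, "travel": [0, 0, 0], "rotation": [0, 0, 0]}]}}

```text
t: 21.97
tcp_pos: [0.6253, 0.1194, 0.0834]
tool_rot: [0.692, 0.722, 0.004, 0.001]
force: [0.4, 5.4, 11.8]
finger_gap: 0.591
```

Request:
{"method": "send_rows", "body": {"motion": [{"gripper": 45, "travel": [0, 0, 1], "rotation": [0, 0, 0]}, {"gripper": 45, "travel": [0, 1, 0.5], "rotation": [0, 0, 0]}, {"gripper": 45, "travel": [0, 0, 0], "rotation": [0, 0, 0]}, {"gripper": 45, "travel": [0, -3, 0], "rotation": [0, 0, 0]}, {"gripper": 45, "travel": [0, -4, 0], "rotation": [0, 0, 0]}, {"gripper": 45, "travel": [0, -4, 0], "rotation": [0, 0, 0]}, {"gripper": 45, "travel": [0, -4, 0], "rotation": [0, 0, 0]}, {"gripper": 45, "travel": [0, -4, 0], "rotation": [0, 0, 0]}]}}

```text
t: 22.63
tcp_pos: [0.6091, 0.1186, 0.0833]
tool_rot: [0.692, 0.722, 0.006, 0.003]
force: [1.5, 5.7, 17.2]
finger_gap: 0.587
```

Request:
{"method": "send_rows", "body": {"motion": [{"gripper": 45, "travel": [0, -4, 0], "rotation": [0, 0, 0]}, {"gripper": 45, "travel": [0, -4, 0], "rotation": [0, 0, 0]}, {"gripper": 45, "travel": [0, -4, 0], "rotation": [0, 0, 0]}, {"gripper": 45, "travel": [0, -4, 0], "rotation": [0, 0, 0]}, {"gripper": 45, "travel": [0, -4, 0], "rotation": [0, 0, 0]}, {"gripper": 45, "travel": [0, -4, 0], "rotation": [0, 0, 0]}]}}

```text
t: 23.13
tcp_pos: [0.5855, 0.1173, 0.0833]
tool_rot: [0.692, 0.722, 0.006, 0.003]
force: [1.7, 4.5, 18.3]
finger_gap: 0.59
```

Request:
{"method": "send_rows", "body": {"motion": [{"gripper": 45, "travel": [0, -4, 0], "rotation": [0, 0, 0]}, {"gripper": 45, "travel": [0, -4, 0], "rotation": [0, 0, 0]}, {"gripper": 45, "travel": [0, -4, 0], "rotation": [0, 0, 0]}, {"gripper": 45, "travel": [0, -4, 0], "rotation": [0, 0, 0]}, {"gripper": 45, "travel": [0, -4, 0], "rotation": [0, 0, 0]}, {"gripper": 45, "travel": [0, -4, 0], "rotation": [0, 0, 0]}]}}

```text
t: 23.63
tcp_pos: [0.5619, 0.116, 0.0833]
tool_rot: [0.692, 0.722, 0.006, 0.004]
force: [0.8, 5.3, 19.8]
finger_gap: 0.592
```

Request:
{"method": "send_rows", "body": {"motion": [{"gripper": 45, "travel": [0, -4, 0], "rotation": [0, 0, 0]}, {"gripper": 45, "travel": [0, -4, 0], "rotation": [0, 0, 0]}, {"gripper": 45, "travel": [0, -4, 0], "rotation": [0, 0, 0]}, {"gripper": 45, "travel": [0, -4, 0], "rotation": [0, 0, 0]}, {"gripper": 45, "travel": [0, -4, 0], "rotation": [0, 0, 0]}, {"gripper": 45, "travel": [0, -4, 0], "rotation": [0, 0, 0]}, {"gripper": 45, "travel": [0, -4, 0], "rotation": [0, 0, 0]}, {"gripper": 45, "travel": [0, -4, 0], "rotation": [0, 0, 0]}]}}

```text
t: 24.3
tcp_pos: [0.5303, 0.1143, 0.0832]
tool_rot: [0.692, 0.722, 0.006, 0.004]
force: [1.2, 4.4, 23.6]
finger_gap: 0.588
```

Request:
{"method": "send_rows", "body": {"motion": [{"gripper": 45, "travel": [0, -4, 0], "rotation": [0, 0, 0]}, {"gripper": 45, "travel": [0, -4, 0], "rotation": [0, 0, 0]}, {"gripper": 45, "travel": [0, -4, 0], "rotation": [0, 0, 0]}, {"gripper": 45, "travel": [0, -4, 0], "rotation": [0, 0, 0]}, {"gripper": 45, "travel": [0, -4, 0], "rotation": [0, 0, 0]}, {"gripper": 45, "travel": [0, -4, 0], "rotation": [0, 0, 0]}, {"gripper": 45, "travel": [0, -4, 0], "rotation": [0, 0, 0]}, {"gripper": 45, "travel": [0, 0, 0], "rotation": [0, 0, 0]}]}}

```text
t: 24.97
tcp_pos: [0.5013, 0.1127, 0.0831]
tool_rot: [0.692, 0.722, 0.005, 0.004]
force: [0.5, 4.1, 25.3]
finger_gap: 0.584
```

Request:
{"method": "send_rows", "body": {"motion": [{"gripper": 45, "travel": [0, 0, -5], "rotation": [0, 0, 0]}, {"gripper": 45, "travel": [0, 0, -5], "rotation": [0, 0, 0]}, {"gripper": 45, "travel": [0, 0, -10], "rotation": [0, 0, 0]}, {"gripper": 45, "travel": [0, 0, -20], "rotation": [0, 0, 0]}, {"gripper": 45, "travel": [0, 0, -20], "rotation": [0, 0, 0]}, {"gripper": 45, "travel": [0, 0, -20], "rotation": [0, 0, 0]}, {"gripper": 45, "travel": [0, 0, -20], "rotation": [0, 0, 0]}, {"gripper": 45, "travel": [0, 0, 0], "rotation": [0, 0, 0]}, {"gripper": 45, "travel": [0, 0, 0], "rotation": [0, 0, 0]}]}}

```text
t: 25.72
tcp_pos: [0.4967, 0.1116, 0.1791]
tool_rot: [0.692, 0.722, 0.0, 0.0]
force: [-0.7, 0.4, -4.3]
finger_gap: 0.588
```

Run:
```python
from h import *
from scipy.spatial.transform import Rotation as R
c=manip.calibration('wrist'); im=manip.snapshot('wrist')[...,::-1]; s=manip.sense(); cv2.imwrite('pics/w6.png',im)
M=R.from_quat(s['tool_rot']).as_matrix()
print(s['t'],s['tcp_pos'],s['force'],M.round(4).tolist())
print(((np.array([.5,.27,s['tcp_pos'][2]])-s['tcp_pos'])@M*1000).round(1))
```

```text
25.7667 [0.49573444 0.11157761 0.17805508] [-0.51160169 -0.06162676 -4.49854909] [[-0.0428, 0.9991, -0.0017], [0.9991, 0.0428, -0.0001], [0.0, -0.0018, -1.0]]
[158.1  11.   -0. ]
```

View pics/w6.png

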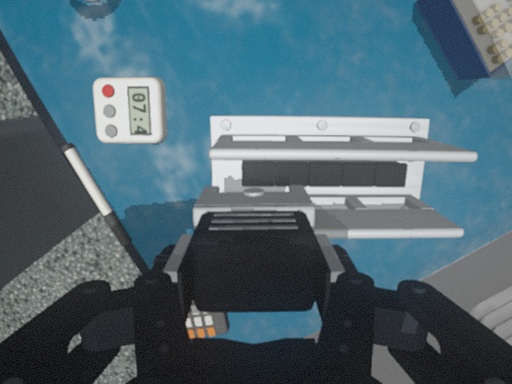

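The seal bar (rows 162–187, cols 242–407) now looks level, and the roller sits unchanged in the grip. Next I'll stand it on the bench.

Request:
{"method": "send_rows", "body": {"motion": [{"gripper": 45, "travel": [31.6, 2.2, 0], "rotation": [0, 0, 0]}, {"gripper": 45, "travel": [31.6, 2.2, 0], "rotation": [0, 0, 0]}, {"gripper": 45, "travel": [31.6, 2.2, 0], "rotation": [0, 0, 0]}, {"gripper": 45, "travel": [31.6, 2.2, 0], "rotation": [0, 0, 0]}, {"gripper": 45, "travel": [31.6, 2.2, 0], "rotation": [0, 0, 0]}, {"gripper": 45, "travel": [0, 0, 30], "rotation": [0, 0, 0]}, {"gripper": 45, "travel": [0, 0, 30], "rotation": [0, 0, 0]}, {"gripper": 45, "travel": [0, 0, 30], "rotation": [0, 0, 0]}, {"gripper": 45, "travel": [0, 0, 20], "rotation": [0, 0, 0]}, {"gripper": 45, "travel": [0, 0, 8], "rotation": [0, 0, 0]}, {"gripper": 45, "travel": [0, 0, 0], "rotation": [0, 0, 0]}, {"gripper": 45, "travel": [0, 0, 0], "rotation": [0, 0, 0]}]}}

```text
t: 26.77
tcp_pos: [0.5004, 0.2697, 0.0599]
tool_rot: [0.692, 0.722, -0.001, -0.0]
force: [-0.0, 0.1, -2.4]
finger_gap: 0.586
```

Request:
{"method": "send_rows", "body": {"motion": [{"gripper": 45, "travel": [0, 0, 2], "rotation": [0, 0, 0]}, {"gripper": 45, "travel": [0, 0, 0], "rotation": [0, 0, 0]}, {"gripper": 45, "travel": [0, 0, 0], "rotation": [0, 0, 0]}, {"gripper": 45, "travel": [0, 0, 0], "rotation": [0, 0, 0]}]}}

```text
t: 27.1
tcp_pos: [0.5015, 0.2701, 0.0599]
tool_rot: [0.692, 0.722, 0.001, 0.0]
force: [0.4, 0.4, -4.2]
finger_gap: 0.585
```

Request:
{"method": "send_rows", "body": {"motion": [{"gripper": 45, "travel": [0, 0, 1.5], "rotation": [0, 0, 0]}, {"gripper": 45, "travel": [0, 0, 0], "rotation": [0, 0, 0]}, {"gripper": 45, "travel": [0, 0, 0], "rotation": [0, 0, 0]}, {"gripper": 45, "travel": [0, 0, 0], "rotation": [0, 0, 0]}]}}

```text
t: 27.43
tcp_pos: [0.5009, 0.27, 0.0574]
tool_rot: [0.692, 0.722, 0.0, 0.0]
force: [0.2, -0.5, -3.7]
finger_gap: 0.587
```

Request:
{"method": "send_rows", "body": {"motion": [{"gripper": 45, "travel": [0, 0, 2], "rotation": [0, 0, 0]}, {"gripper": 45, "travel": [0, 0, 0], "rotation": [0, 0, 0]}, {"gripper": 45, "travel": [0, 0, 0], "rotation": [0, 0, 0]}, {"gripper": 45, "travel": [0, 0, 0], "rotation": [0, 0, 0]}]}}

```text
t: 27.77
tcp_pos: [0.5008, 0.2699, 0.0552]
tool_rot: [0.692, 0.722, -0.0, -0.0]
force: [-0.4, -0.1, -2.8]
finger_gap: 0.59
```

Request:
{"method": "send_rows", "body": {"motion": [{"gripper": 45, "travel": [0, 0, 1.5], "rotation": [0, 0, 0]}, {"gripper": 45, "travel": [0, 0, 0], "rotation": [0, 0, 0]}, {"gripper": 45, "travel": [0, 0, 0], "rotation": [0, 0, 0]}]}}

```text
t: 28.02
tcp_pos: [0.5007, 0.2699, 0.0537]
tool_rot: [0.692, 0.722, -0.0, -0.0]
force: [-0.0, 0.0, -4.2]
finger_gap: 0.591
```

Request:
{"method": "send_rows", "body": {"motion": [{"gripper": 45, "travel": [0, 0, 1], "rotation": [0, 0, 0]}, {"gripper": 45, "travel": [0, 0, 0], "rotation": [0, 0, 0]}, {"gripper": 45, "travel": [0, 0, 0], "rotation": [0, 0, 0]}]}}

```text
t: 28.27
tcp_pos: [0.501, 0.27, 0.0532]
tool_rot: [0.692, 0.722, 0.0, 0.0]
force: [0.9, -0.1, -0.0]
finger_gap: 0.587
```

Request:
{"method": "send_rows", "body": {"motion": [{"gripper": 85, "travel": [0, 0, 0], "rotation": [0, 0, 0]}, {"gripper": 85, "travel": [0, 0, 0], "rotation": [0, 0, 0]}, {"gripper": 85, "travel": [0, 0, 0], "rotation": [0, 0, 0]}, {"gripper": 85, "travel": [0, 0, 0], "rotation": [0, 0, 0]}, {"gripper": 85, "travel": [0, 0, 0], "rotation": [0, 0, 0]}, {"gripper": 85, "travel": [0, 0, -10], "rotation": [0, 0, 0]}, {"gripper": 85, "travel": [0, 0, -25], "rotation": [0, 0, 0]}, {"gripper": 85, "travel": [0, 0, -30], "rotation": [0, 0, 0]}, {"gripper": 85, "travel": [0, 0, -40], "rotation": [0, 0, 0]}, {"gripper": 85, "travel": [0, 0, -35], "rotation": [0, 0, 0]}, {"gripper": 85, "travel": [0, 0, 0], "rotation": [0, 0, 0]}, {"gripper": 85, "travel": [0, 0, 0], "rotation": [0, 0, 0]}]}}

```text
t: 29.27
tcp_pos: [0.5024, 0.2705, 0.1961]
tool_rot: [0.692, 0.722, 0.003, 0.002]
force: [-0.1, -0.7, -1.8]
finger_gap: 0.998
```

Run:
```python
from h import *
s=manip.sense(); print(s['t'],s['tcp_pos'],s['force'],s['finger_gap'])
w=manip.snapshot('wrist')[...,::-1]; cv2.imwrite('pics/w7.png',w)
sd=manip.snapshot('side')[...,::-1]; cv2.imwrite('pics/s7.png',sd)
b=cv2.resize(sd[150:310,130:290],(384,384),interpolation=cv2.INTER_CUBIC)
cv2.imwrite('pics/m7.png',np.hstack([w[:, 60:470],b])[:, :800])
```

```text
29.2667 [0.50243166 0.27052577 0.19609935] [-0.12922943 -0.7233315  -1.7942474 ] 0.9982605410026304
```

View pics/m7.png

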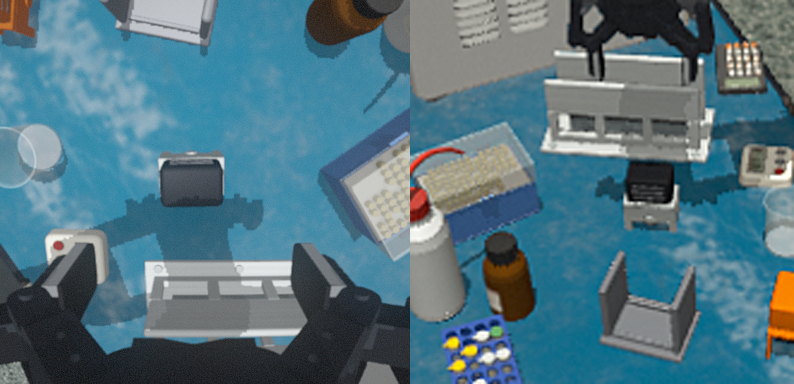

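The roller stands upright between frame and dock (wrist picture ~(190,180)), clear of both. The dock is empty and the gripper is free of everything.

```bash
python3 -c "
from station import manip
s=manip.sense(); print(s['t'],s['force'],abs(s['qd']).max()); print(manip.sign_off())"
```

```text
29.3667 [ 0.59830264  0.1132282  -0.1971808 ] 0.029001328545244055
the job is handed in; nothing more can be done
None
```

The job is done and handed in at about 29 s of robot time. I lifted the roller from the dock and stood it on the open bench. I then took it by the ends of its handle and rolled it along all five seal pieces and back. It now stands upright again between the frame and the dock, released.

**Seal height and force:**
- The wheel met a hard stop on the first piece, and the tool then stayed at 83.1–83.5 mm along the whole bar on both passes. That fits all five pieces being fully home, although seating was judged by touch and not measured directly.
- The wheel force was mostly about 16–29 N. The highest reading, crossing the edge of a piece, was about 34 N. I read forces only between moves, so short peaks could have been a little higher.

**Last checks:** the final pictures show the roller upright and clear of the frame and dock. The dock is empty, and the nearby things in view look unmoved, by eye only. The gripper is open, about 0.2 m up and touching nothing.

**Small disagreements:**
- **Roller heading:** the roller tracked about 0.5° off the frame axis, up to 1.5 mm sideways, with about 6 N of side force.
- **Wheel pressure:** it fell to about 16 N near the far end, so I pressed harder for the return pass.
- **First commands:** my first two moves were refused for a missing field, and nothing moved.

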